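# Comb the steel straws into their grooved tray

### The arm

A 7-joint arm with a two-finger parallel gripper is mounted at the origin on the work surface. World frame = base frame: x ahead of the robot, y to its left, z up, the work surface at z = 0. Lengths are in m, angles in degrees, forces in N, time in s.
With the tool pointing down it reaches from about 0.425 to 0.875 m from the base axis. Payload 4.7 kg.
Tool frame: the origin (TCP) lies midway between the tips of the shut fingers; the grasp point (between the pads) lies 19 mm behind it; z points along the fingers, y is the direction in which the jaws open and shut (so a half turn about z gives the same grasp; the last joint's range is limited). The gripper opens to 87 mm and grips with 3 to 60 N. Pads are 19 mm wide; open, the fingers measure 117 mm over their backs; the gripper's body (75 mm by 190 mm) begins 51 mm behind the grasp point.
Start: joints at [-62.447, 18.392, -4.016, 83.108, 1.295, 78.541, -3.26], TCP at [0.293, 0.58, 0.223] pointing down, gripper open.
Joint ranges: [-163.93, 163.93], [-17.29, 119.83], [-79.2, 71.16], [3.27, 140.29], [-89.18, 269.18], [5.43, 117.66], [-154.24, 154.24]. Speed limits (degrees/s): [147.25, 147.25, 180, 180, 180, 180, 180].

### API

Orientations are given as [roll, pitch, yaw] about the fixed x, y, z axes, in that order (R = Rz(yaw) Ry(pitch) Rx(roll)).
In Python, from cell import env gives the robot as it stands.
- The arm moves only by the tool apply_moves, never from a script. Its argument "targets" is a list of rows, each a list of 2 entries, a list of its own where there are three numbers: the shift along the world's x, y, z in mm, then the turn, a rotation vector about the world's x, y, z in rad. A call has 1 to 8 rows; each row is the pose to reach, as a shift and turn from the pose commanded when the call began; what a row does not reach only later rows make up. A row lasts 1/10 s, in which the tool goes at most 50 mm and 8.59 degrees, less where a joint would pass 70% of its speed; a pose out of reach is approached as far as the arm can. A call with a gripper value outside its range is refused whole. "hand" is the finger opening in mm, from 0 to 87, set as the call begins (left out, the last holds). The fingers move at their own pace and stop on an object; "squeeze" is the grip in N (left out, the last holds). Time passes only in rows, so rows that repeat a pose let the fingers close. It gives the time, the measured TCP pose, the force and the opening at its end, in the units of the state.
- env.get_obs(): the state, without advancing time (a new reading comes with each control period).
- env.read_camera(name): name is "scene" or "top" or "wrist"; returns a dict with "image" (384x512x3 uint8, red, green, blue), "camera_matrix" (3x3 intrinsics, pixels), "k1" (the pictures are not rectified: a ray, as slopes to the right and down, at radius r is drawn at 1 + k1 r^2 times it, then the intrinsics apply), "camera_from_world" (4x4, takes a point from world to camera coordinates); the wrist camera has in their place "mount" (4x4, takes a point from camera to tool coordinates, whose origin is the TCP and whose axes are the flange's). Camera axes: x right, y down, z forward; pixel columns grow to the right and rows downward; lengths in m; the calibration is good to about 2 mm. A picture is of the moment at which its call begins: read the wrist's pose just before it. There is no depth.
- env.sign_off(): hands the job in, once; it reports no verdict.
Trained networks look in a picture, given as the dict that the camera call returned (one of the last four; its "shot" number tells which), for a name from the list of things; names that differ only in an ending like _2 or _b are one class to them, and where a whole thing is asked for, a point or a joint stands for the part that bears it (a point fixed in the world has none). Each returns a list of dicts, best first, with "conf" (0 to 1); they miss things now and then, are a little off and sometimes report something else, mostly with a low value. They report only what shows in the picture. A call takes as long as a camera call. They do not tell look-alikes from the thing itself.
- env.regions_of(picture, target): "region" (384x512 bool, what is visible of it) and "rect" ([left, top, right, bottom] in pixels, round what is visible of it).
The state is a dict: "time_s": time; "qpos": joint angles; "joint_velocities": joint speeds; "effort": joint torques, N m; "tool_pos": TCP position; "tool_rot": TCP orientation; "force": force on the tool from outside, world axes, zero at the start; "wrist_torque": the same for the moment, N m; "grip_width": finger opening in m.
Only numpy, scipy, OpenCV 4.12 (cv2) and the standard library are available. Lean on these libraries where they do the work, as an engineer would, in place of code of your own. Each camera call takes 0.05 s, during which the arm holds its last target. There are 200 camera calls.

### The job

Take the five-toothed rake from its rest, lower it into the end of the wooden tray nearest the robot until its head bar bears on the side rims, and comb across the tray to the far end with the bar kept lightly pressed on the rims all the way, never hard, so that all four steel straws end up parallel, each lying down in a groove of its own; comb again if that is needed. Then put the rake back upright in its rest. Never touch the straws with the gripper or arm, and leave the mug, jar and pan where they are.

Things in the scene. Friction and masses are not known exactly. Their poses are not given: they have to be found in the camera images.
- tray: fixed wooden tray, 208 (x) x 164 (y) mm. Origin at the centre of its underside; x is the combing direction (+x away from the robot), y along the grooves. Inside 196 mm long (x) and 140 mm wide (y). Six V grooves with 38-degree sides along y at x = -60, -36, -12, 12, 36, 60 mm, bottoms 16.6 mm and ridge crests 26 mm above the table; a flat ledge 26 mm high, 26 mm long, at either x end
- tray_rims (a point): centre of the tray at the height of its two side rims, 44 mm above the tray's origin; axes as the tray's. The rims are flat rails along x, 12 mm wide, at y = -82 to -70 and 70 to 82 mm. The x end walls are lower, 36 mm high. Rigid: nothing yields. 2 to 12 N on the rake is a good combing pressure; more than 18 N damages the rims
- rest: fixed steel rest for the rake, foot plate 90 x 180 x 8 mm, two forked posts at y = +-74 mm, each 12 mm wide in y. Origin at the centre of its underside. The rake's head bar lies along y on seats 35 mm above the table, between prongs that leave about 18 mm in x at the seat and flare wider up to 55 mm above the table
- rest_seat (a point): the point midway between the two seats, 35 mm above the rest's origin; the middle of the head bar's underside belongs here
- rake: loose rake, about 250 g, of smooth slippery steel. Origin at the middle of the tooth tips; z up, y along the row of teeth, x the combing direction. Five flat teeth at y = -56, -28, 0, 28, 56 mm, 5 mm in x, 8 mm in y, 17 mm long; head bar 16 (x) x 180 (y) x 16 mm, 17 to 33 mm above the tips. With the bar on the tray's rims the tips clear the crests by 1 mm. Starts in the rest, parallel to it, tips 18 mm above the table
- rake_grip (a point): the point to grasp, 71 mm above the rake's tooth tips, in its black upright grip block, 18 mm (rake x) by 34 mm (rake y), which reaches from 33 to 93 mm above the tips
- straw1: straight stainless drinking straw, a rigid rod 120 mm long, 8 mm in diameter, 20 g, smooth and slippery. Origin at mid-length on its axis, x along it. It starts askew in the tray (one of three lying across the ridges). Its origin is about 30 mm above the table when it lies across crests, 21.5 mm when down in a groove, its top then level with the crests
- straw2: straight stainless drinking straw, a rigid rod 120 mm long, 8 mm in diameter, 20 g, smooth and slippery. Origin at mid-length on its axis, x along it. It starts askew in the tray (one of three lying across the ridges). Its origin is about 30 mm above the table when it lies across crests, 21.5 mm when down in a groove, its top then level with the crests
- straw3: straight stainless drinking straw, a rigid rod 120 mm long, 8 mm in diameter, 20 g, smooth and slippery. Origin at mid-length on its axis, x along it. It starts askew in the tray (one of three lying across the ridges). Its origin is about 30 mm above the table when it lies across crests, 21.5 mm when down in a groove, its top then level with the crests
- straw4: straight stainless drinking straw, a rigid rod 120 mm long, 8 mm in diameter, 20 g, smooth and slippery. Origin at mid-length on its axis, x along it. It starts askew in the tray (on top of the others). Its origin is about 30 mm above the table when it lies across crests, 21.5 mm when down in a groove, its top then level with the crests
- mug: white mug, 80 mm wide, 90 mm high, bystander; origin at the centre of its underside
- jar: amber glass jar with a steel cap, 70 mm wide, 100 mm high, bystander; origin at the centre of its underside
- pan: open aluminium food pan, 130 x 170 x 50 mm, bystander; origin at the centre of its underside
Not all that is in view belongs to the job. Leave any green look-alike of the straw3 alone.

How it is judged:
By the outcome, as a careful person would: the job done as asked, in the order asked, and still so for the second after the job is handed in, with the robot touching nothing.
It also fails if it takes over 72 s, if anything falls off the work surface, if the arm or the gripper's body presses on something with over 40 N, if the wrist force passes 120 N, or if a joint passes its speed limit or range.

## Working session

There is one attempt and no reset: what is moved stays moved. The work goes in short steps, Python scripts to look and compute and a tool call to move; the robot and the scene stay as the last step left them, time stands still between calls to the robot, and variables do not carry over. Pictures are saved under pics/ and viewed, about 8 in all and at most 12, crops included, and the job is handed in when it is done.

Besides the shell and the picture viewer there is one more tool, called after "Emit:" by a JSON object that holds its "name" and its "arguments", one argument or row to a line. apply_moves: Moves the arm, as the interface text tells. Its arguments: {"type":"object","properties":{"targets":{"type":"array","items":{"type":"array"}},"hand":{"type":"number"},"squeeze":{"type":"number"}},"required":["targets"]}

```bash
ls; mkdir -p pics; python3 - <<'E'
from cell import env
import cv2,numpy as np
o=env.get_obs()
for k in('time_s','tool_pos','tool_rot','force','grip_width'):print(k,o[k])
for n in('scene','top'):
    p=env.read_camera(n)
    cv2.imwrite(f'pics/{n}0.png',p['image'][:,:,::-1])
    print(n,p['k1'],p['camera_matrix'].tolist(),np.round(p['camera_from_world'],3).tolist())
    for t in('rake','tray','rest','rake_grip','straw1','mug','jar','pan'):
        r=env.regions_of(p,t)
        print(t,[(round(x['conf'],2),[int(v) for v in x['rect']]) for x in r[:5]])
E
```

```text
pics
time_s 0.0
tool_pos [0.29232881 0.57992318 0.22145439]
tool_rot [-1.79888471e+02  7.20388772e-03  1.53254899e+02]
force [1.05218319 0.06703529 0.31930301]
grip_width 0.08701215280023206
scene -0.15576987667535253 [[496.2785839673243, 0.0, 243.39976580508954], [0.0, 496.2785839673243, 190.3549404765092], [0.0, 0.0, 1.0]] [[0.508, 0.861, 0.016, -0.37], [0.522, -0.293, -0.801, -0.262], [-0.685, 0.416, -0.599, 1.622], [0.0, 0.0, 0.0, 1.0]]
rake [(0.78, [96, 182, 161, 226])]
tray [(0.57, [222, 139, 310, 204])]
rest [(0.85, [90, 186, 171, 246])]
rake_grip []
straw1 [(0.6, [240, 157, 277, 164]), (0.55, [262, 160, 275, 169]), (0.52, [242, 150, 271, 168])]
mug [(0.64, [115, 240, 176, 298])]
jar [(0.74, [253, 207, 284, 256])]
pan [(0.62, [308, 178, 397, 239])]
top 0.0321598371590039 [[444.3363019749446, 0.0, 258.6490561433724], [0.0, 444.3363019749446, 191.65873526571988], [0.0, 0.0, 1.0]] [[-0.014, -1.0, 0.014, 0.051], [-0.997, 0.013, -0.078, 0.627], [0.078, -0.015, -0.997, 1.019], [0.0, 0.0, 0.0, 1.0]]
rake [(0.71, [325, 220, 405, 244])]
tray [(0.6, [157, 192, 237, 290])]
rest [(0.57, [320, 201, 400, 258]), (0.55, [172, 244, 223, 267])]
rake_grip [(0.87, [322, 219, 405, 243]), (0.52, [245, 114, 274, 150])]
straw1 [(0.72, [264, 210, 298, 243]), (0.71, [178, 236, 214, 259]), (0.65, [109, 196, 119, 245]), (0.56, [173, 227, 222, 243]), (0.5, [173, 244, 223, 266])]
mug [(0.81, [350, 123, 407, 167])]
jar [(0.83, [245, 114, 274, 150])]
pan [(0.86, [116, 101, 200, 165]), (0.44, [324, 221, 403, 242]), (0.25, [174, 229, 222, 244])]
```

```bash
python3 - <<'E'
import cv2
a=cv2.imread('pics/top0.png')[80:310,90:430]
cv2.imwrite('pics/top0b.png',cv2.resize(a,None,fx=2.3,fy=2.3,interpolation=cv2.INTER_CUBIC))
E
```

```text
(no output)
```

View pics/top0b.png

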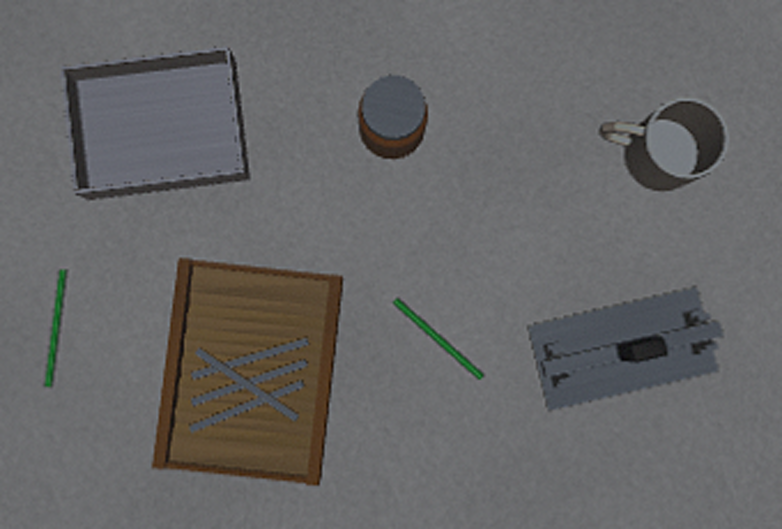

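View pics/scene0.png

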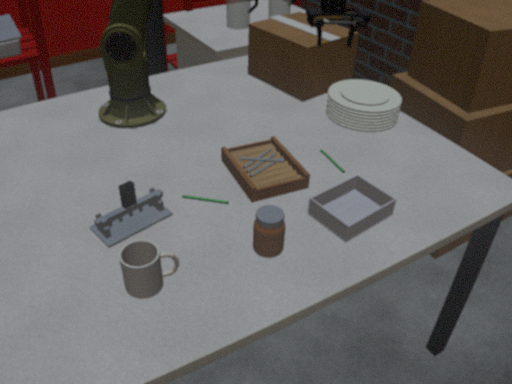

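The top view shows the tray at about (197,241) in the full image, with four grey straws: three askew and one across them. The rest and rake are at about (362,231). The green sticks lie outside the tray and are decoys. Next I fit poses by silhouette.

```bash
cat > h.py <<'E'
from cell import env
import numpy as np,cv2
from scipy.optimize import minimize
from scipy.spatial.transform import Rotation as R
def shoot(n):
    o=env.get_obs(); p=env.read_camera(n)
    if n=='wrist':
        T=np.eye(4);T[:3,:3]=R.from_euler('xyz',o['tool_rot'],degrees=True).as_matrix();T[:3,3]=o['tool_pos']
        p['camera_from_world']=np.linalg.inv(T@p['mount'])
    return p
def proj(p,P):
    c=(np.c_[P,np.ones(len(P))]@p['camera_from_world'].T)[:,:3]
    s=c[:,:2]/c[:,2:]; s=s*(1+p['k1']*(s**2).sum(1,keepdims=True))
    K=p['camera_matrix']; return s*[K[0,0],K[1,1]]+K[:2,2]
def cast(p,uv,z):
    K=p['camera_matrix'];s0=(np.asarray(uv,float)-K[:2,2])/[K[0,0],K[1,1]];s=s0.copy()
    for _ in range(20): s=s0/(1+p['k1']*(s**2).sum())
    M=np.linalg.inv(p['camera_from_world']);d=M[:3,:3]@np.r_[s,1];c=M[:3,3]
    return c+d*(z-c[2])/d[2]
def box(x0,x1,y0,y1,z0,z1): return np.array([[x,y,z] for x in(x0,x1) for y in(y0,y1) for z in(z0,z1)],float)/1000
MODEL={'tray':[box(-104,104,-82,-70,0,44),box(-104,104,70,82,0,44),box(-104,104,-82,82,0,36)],
 'rest':[box(-45,45,-90,90,0,8)],
 'rake':[box(-8,8,-90,90,17,33),box(-9,9,-17,17,33,93)]+[box(-2.5,2.5,y-4,y+4,0,17) for y in(-56,-28,0,28,56)]}
def place(P,q):
    return P@R.from_euler('z',q[2],degrees=True).as_matrix().T+[q[0],q[1],q[3]]
def mask(p,name,q,S=4):
    m=np.zeros((384*S,512*S),np.uint8)
    for b in MODEL[name]:
        h=cv2.convexHull(np.round((proj(p,place(b,q))+.5)*S-.5).astype(np.int32)); cv2.fillConvexPoly(m,h,1)
    return cv2.resize(m.astype(np.float32),(512,384),interpolation=cv2.INTER_AREA)
def fit(views,name,q0,z=None):
    """views: list of (picture, region). q=[x,y,yaw(,z)]"""
    def f(v):
        q=[q0[0]+v[0]/1e3,q0[1]+v[1]/1e3,q0[2]+v[2]]+([z] if z is not None else [q0[3]+v[3]/1e3])
        c=0
        for p,r in views:
            m=mask(p,name,q); c+=1-np.minimum(m,r).sum()/np.maximum(m,r).sum()
        return c/len(views)
    n=3 if z is not None else 4
    best=None
    for s in(8,3):
        x0=np.zeros(n) if best is None else best.x
        r=minimize(f,x0,method='Nelder-Mead',options=dict(initial_simplex=np.vstack([x0]+[x0+s*np.eye(n)[i] for i in range(n)]),xatol=.05,fatol=1e-4))
        best=r
    v=best.x
    return np.round([q0[0]+v[0]/1e3,q0[1]+v[1]/1e3,q0[2]+v[2]]+([z] if z is not None else [q0[3]+v[3]/1e3]),4),round(best.fun,3)
E
python3 - <<'E'
from h import *
t=shoot('top');s=shoot('scene')
for n,q0 in(('tray',[.52,.19,-8,0]),('rake',[.55,-.18,14,.018])):
    # initial centre from top region
    rs=[(p,env.regions_of(p,n)) for p in(t,s)]
    vs=[(p,r[0]['region'].astype(np.float32)) for p,r in rs if r]
    y,x=np.nonzero(vs[0][1]); c=cast(t,[x.mean(),y.mean()],.03); q0[:2]=c[:2]
    print(n,np.round(c,3))
    print(fit(vs,n,q0)); print(fit(vs[:1],n,q0,z=q0[3]),fit(vs[1:],n,q0,z=q0[3]))
w=env.read_camera('wrist');print(w['k1'],w['camera_matrix'].tolist(),np.round(w['mount'],3).tolist())
E
```

```text
tray [0.517 0.186 0.03 ]
(array([ 5.1680e-01,  1.8600e-01, -6.9953e+00, -7.0000e-04]), np.float64(0.137))
(array([ 0.517 ,  0.1844, -6.8671,  0.    ]), np.float64(0.121)) (array([ 0.5181,  0.1865, -7.4582,  0.    ]), np.float64(0.147))
rake [ 0.532 -0.201  0.03 ]
(array([ 0.5329, -0.1962, 12.0572,  0.0174]), np.float64(0.117))
(array([ 0.533 , -0.1974, 12.0389,  0.018 ]), np.float64(0.101)) (array([ 0.5338, -0.1958, 11.4297,  0.018 ]), np.float64(0.121))
0.016086322469672284 [[277.42917362758493, 0.0, 254.4119529907744], [0.0, 277.42917362758493, 193.3129419614427], [0.0, 0.0, 1.0]] [[-0.0, -0.956, -0.294, 0.081], [1.0, -0.0, -0.001, -0.0], [0.001, -0.294, 0.956, -0.16], [0.0, 0.0, 0.0, 1.0]]
```

Emit:
{"name": "apply_moves", "arguments": {
  "targets": [
    [[20,-36,5],[0,0,-0.11]],
    [[44,-78,10],[0,0,-0.23]],
    [[69,-121,15],[0,0,-0.36]],
    [[94,-165,20],[0,0,-0.49]],
    [[119,-209,25],[0,0,-0.62]],
    [[144,-252,30],[0,0,-0.75]],
    [[168,-295,35],[0,0,-0.88]],
    [[190,-335,40],[0,0,-1.0]]
  ]
}}

```text
time_s: 2.05
tool_pos: [0.4835, 0.2432, 0.2632]
tool_rot: [179.9, -0.0, 95.6]
force: [1.4, 0.1, 0.2]
grip_width: 0.0868
```

```bash
python3 - <<'E'
from h import *
w=shoot('wrist');o=env.get_obs();print(o['time_s'],o['tool_pos'],o['tool_rot'],o['force'])
r=env.regions_of(w,'tray');print([(x['conf'],x['rect']) for x in r])
im=w['image'][:,:,::-1].copy()
if r:
    q,e=fit([(w,r[0]['region'].astype(np.float32))],'tray',[.517,.186,-7,0],z=0);print(q,e)
    print(fit([(w,r[0]['region'].astype(np.float32))],'tray',[.517,.186,-7,0]))
    for b in([-98,-70],[-98,70],[98,70],[98,-70]): pass
    for z,P in((44,[[-104,-82],[-104,82],[104,82],[104,-82],[-104,-70],[-104,70],[104,70],[104,-70]]),):
        for u in proj(w,place(np.c_[np.array(P)/1e3,np.full(8,z/1e3)],q)): cv2.circle(im,tuple(int(a) for a in np.round(u)),2,(0,0,255),1)
for x in env.regions_of(w,'straw1')[:6]:
    y_,x_=np.nonzero(x['region']);pts=np.c_[x_,y_].astype(np.float32)
    (c,wh,a)=cv2.minAreaRect(pts);bp=cv2.boxPoints((c,wh,a))
    i=[ (bp[0]+bp[1])/2,(bp[2]+bp[3])/2] if np.linalg.norm(bp[0]-bp[1])<np.linalg.norm(bp[1]-bp[2]) else [(bp[1]+bp[2])/2,(bp[3]+bp[0])/2]
    E=[((R.from_euler('z',-q[2],degrees=True).as_matrix()@(cast(w,u,.032)-[q[0],q[1],0]))*1e3).round()[:2] for u in i]
    print('straw',round(x['conf'],2),E)
cv2.imwrite('pics/w1.png',cv2.resize(im,None,fx=1.5,fy=1.5))
E
```

```text
2.1 [0.48870388 0.23374009 0.26442269] [179.72098742   0.25222718  94.67503738] [ 3.79750449 -6.94543967  1.14078009]
[(0.93, [192.0, 136.3, 357.6, 264.5])]
[ 0.5154  0.1847 -7.1611  0.    ] 0.175
(array([ 0.5152,  0.1828, -7.0707, -0.0078]), np.float64(0.156))
straw 0.94 [array([-64.,  52.]), array([ -7., -54.])]
straw 0.94 [array([-41., 200.]), array([ 71., 201.])]
straw 0.79 [array([-37.,  54.]), array([ 14., -55.])]
straw 0.78 [array([15., 52.]), array([-43., -56.])]
straw 0.68 [array([-13.,  56.]), array([ 37., -53.])]
straw 0.67 [array([  69., -131.]), array([  22., -194.])]
```

View pics/w1.png

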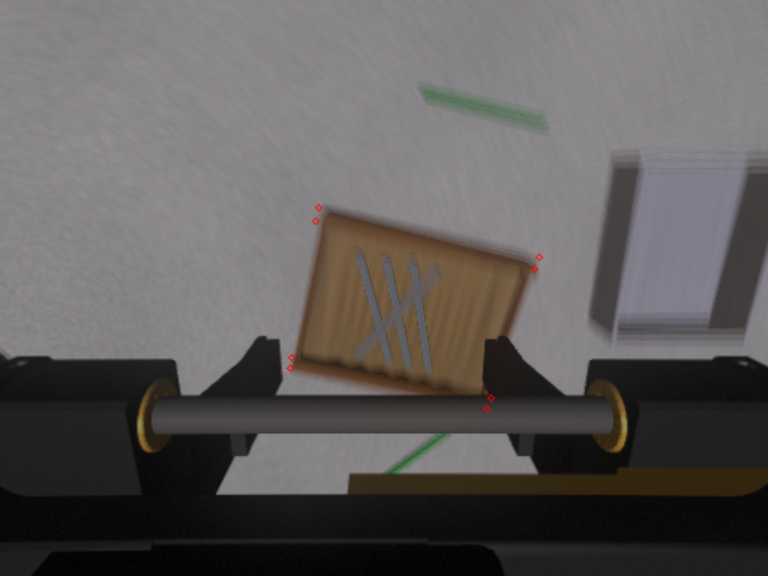

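The picture is blurred because the arm was still settling. I move clear so the fingers don't hide the tray, settle, and measure again.

Emit:
{"name": "apply_moves", "arguments": {
  "targets": [
    [[10,-35,0],[0,0,-0.05]],
    [[20,-65,0],[0,0,-0.1]],
    [[27,-80,0],[0,0,-0.1]],
    [[27,-80,0],[0,0,-0.1]],
    [[27,-80,0],[0,0,-0.1]],
    [[27,-80,0],[0,0,-0.1]],
    [[27,-80,0],[0,0,-0.1]]
  ]
}}

```text
time_s: 2.9
tool_pos: [0.5089, 0.1674, 0.2624]
tool_rot: [-180.0, -0.0, 90.4]
force: [-0.7, 0.5, -0.2]
grip_width: 0.0869
```

```bash
cat > tray.py <<'E'
from h import *
import sys
w=shoot('wrist');o=env.get_obs();print(o['time_s'],o['tool_pos'],o['tool_rot'],o['force'],np.abs(o['joint_velocities']).max())
r=env.regions_of(w,'tray');print([(x['conf'],x['rect']) for x in r])
im=w['image'][:,:,::-1].copy()
q,e=fit([(w,r[0]['region'].astype(np.float32))],'tray',[.517,.185,-7,0],z=0);print(q,e)
print(fit([(w,r[0]['region'].astype(np.float32))],'tray',[.517,.186,-7,0]))
P=[[-104,-82],[-104,82],[104,82],[104,-82],[-104,-70],[-104,70],[104,70],[104,-70]]
for u in proj(w,place(np.c_[np.array(P)/1e3,np.full(8,.044)],q)): cv2.circle(im,tuple(int(a) for a in np.round(u)),2,(0,0,255),1)
for x in env.regions_of(w,'straw1')[:6]:
    y_,x_=np.nonzero(x['region']);pts=np.c_[x_,y_].astype(np.float32)
    bp=cv2.boxPoints(cv2.minAreaRect(pts))
    i=[(bp[0]+bp[1])/2,(bp[2]+bp[3])/2] if np.linalg.norm(bp[0]-bp[1])<np.linalg.norm(bp[1]-bp[2]) else [(bp[1]+bp[2])/2,(bp[3]+bp[0])/2]
    E=[((R.from_euler('z',-q[2],degrees=True).as_matrix()@(cast(w,u,.03)-[q[0],q[1],0]))*1e3).round()[:2] for u in i]
    print('straw',round(x['conf'],2),E)
x0,y0,x1,y1=[int(v) for v in r[0]['rect']]
cv2.imwrite(sys.argv[1],cv2.resize(im[max(0,y0-20):y1+20,max(0,x0-20):x1+20],None,fx=3,fy=3,interpolation=cv2.INTER_CUBIC))
E
python3 tray.py pics/w2.png
```

```text
2.95 [0.50902154 0.16698255 0.26245633] [-1.79986216e+02 -4.86116795e-03  9.03806518e+01] [ 1.21076283 -0.15991878  0.46273042] 0.4931784463411412
[(0.87, [182.2, 83.1, 350.4, 219.5])]
[ 0.5153  0.1842 -7.4511  0.    ] 0.125
(array([ 5.154e-01,  1.838e-01, -7.147e+00, -3.800e-03]), np.float64(0.117))
straw 0.97 [array([13., 52.]), array([-41., -56.])]
straw 0.86 [array([-64.,  51.]), array([ -6., -55.])]
straw 0.67 [array([-37.,  52.]), array([ 15., -56.])]
straw 0.63 [array([-12.,  56.]), array([ 36., -54.])]
straw 0.57 [array([  82., -123.]), array([  50., -167.])]
straw 0.5 [array([ 74., 197.]), array([ 32., 191.])]
```

View pics/w2.png

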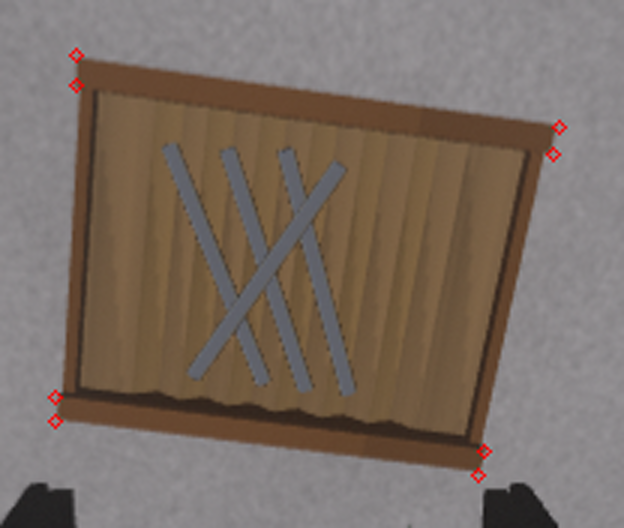

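The tray outline agrees to about 2 mm, so I take the tray as (0.516, 0.1845) with yaw -7.1°. The four straws occupy tray x from -64 to 37 mm. Now over to the rake.

Emit:
{"name": "apply_moves", "arguments": {
  "targets": [
    [[3,-38,0],[0,0,0.02]],
    [[7,-85,0],[0,0,0.05]],
    [[11,-133,0],[0,0,0.07]],
    [[15,-181,0],[0,0,0.1]],
    [[19,-229,0],[0,0,0.12]],
    [[23,-277,0],[0,0,0.15]],
    [[27,-325,0],[0,0,0.17]],
    [[30,-368,0],[0,0,0.2]]
  ]
}}

```text
time_s: 3.85
tool_pos: [0.5395, -0.2048, 0.2629]
tool_rot: [179.9, 0.0, 101.7]
force: [-0.0, 0.7, -0.3]
grip_width: 0.0866
```

Emit:
{"name": "apply_moves", "arguments": {
  "targets": [
    [[3,-30,0],[0,0,0.01]],
    [[3,-45,0],[0,0,0.01]],
    [[3,-45,0],[0,0,0.01]],
    [[3,-45,0],[0,0,0.01]],
    [[3,-45,0],[0,0,0.01]],
    [[3,-45,0],[0,0,0.01]]
  ]
}}

```text
time_s: 4.45
tool_pos: [0.543, -0.2458, 0.2626]
tool_rot: [180.0, -0.0, 102.4]
force: [-0.6, -0.2, 1.2]
grip_width: 0.087
```

```bash
python3 - <<'E'
from h import *
w=shoot('wrist');o=env.get_obs();print(o['time_s'],o['tool_pos'],o['tool_rot'],o['force'])
im=w['image'][:,:,::-1].copy()
r=env.regions_of(w,'rake');print([(x['conf'],x['rect']) for x in r]);g=env.regions_of(w,'rest');print([(x['conf'],x['rect']) for x in g])
v=[(w,r[0]['region'].astype(np.float32))]
q,e=fit(v,'rake',[.533,-.197,12,.018],z=.018);print(q,e);print(fit(v,'rake',[.533,-.197,12,.018]))
t=shoot('top');rt=env.regions_of(t,'rake')
if rt: print('joint',fit(v+[(t,rt[0]['region'].astype(np.float32))],'rake',[.533,-.197,12,.018]))
for b in(box(-9,9,-17,17,93,93.1),box(-8,8,-90,90,33,33.1)):
    for u in proj(w,place(b,q)): cv2.circle(im,tuple(int(a) for a in np.round(u)),2,(0,0,255),1)
x0,y0,x1,y1=[int(k) for k in r[0]['rect']]
cv2.imwrite('pics/w3.png',cv2.resize(im[max(0,y0-40):y1+40,max(0,x0-40):x1+40],None,fx=2.5,fy=2.5,interpolation=cv2.INTER_CUBIC))
E
```

```text
4.5 [ 0.54297242 -0.24603363  0.26267344] [ 1.79970660e+02 -2.98738866e-02  1.02396615e+02] [0.2848926  0.05927734 0.10025802]
[(0.88, [247.8, 53.2, 266.5, 198.2])]
[]
[ 0.5315 -0.1972 12.2142  0.018 ] 0.076
(array([ 5.31200e-01, -1.96800e-01,  1.21492e+01,  1.18000e-02]), np.float64(0.063))
joint (array([ 5.31900e-01, -1.97600e-01,  1.23879e+01,  1.11000e-02]), np.float64(0.101))
```

View pics/w3.png

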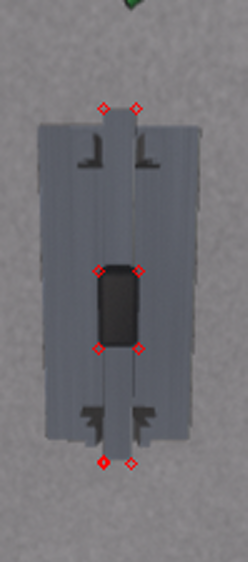

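The fit overlays the rake well: grip block centre at about (120,308) in the crop, bar between the prongs. Rake is at (0.532, -0.197), yaw 12.2°. Descending and grasping.

Emit:
{"name": "apply_moves", "arguments": {
  "targets": [
    [[-4,18,-20],[0,0,0]],
    [[-9,40,-50],[0,0,0]],
    [[-11,49,-85],[0,0,0]],
    [[-11,49,-125],[0,0,0]],
    [[-11,49,-160],[0,0,0]],
    [[-11,49,-182],[0,0,0]],
    [[-11,49,-192],[0,0,0]],
    [[-11,49,-192],[0,0,0]]
  ]
}}

```text
time_s: 5.5
tool_pos: [0.5307, -0.1983, 0.0696]
tool_rot: [-179.9, -0.0, 102.3]
force: [-0.0, -0.1, -0.3]
grip_width: 0.0871
```

Emit:
{"name": "apply_moves", "arguments": {
  "targets": [
    [[0,0,0],[0,0,0]],
    [[0,0,0],[0,0,0]],
    [[0,0,0],[0,0,0]],
    [[0,0,0],[0,0,0]],
    [[0,0,0],[0,0,0]],
    [[0,0,0],[0,0,0]],
    [[0,0,0],[0,0,0]],
    [[0,0,0],[0,0,0]]
  ],
  "hand": 0,
  "squeeze": 40
}}

```text
time_s: 6.3
tool_pos: [0.5315, -0.1985, 0.0705]
tool_rot: [-180.0, 0.0, 102.3]
force: [-0.7, -0.8, -0.1]
grip_width: 0.0312
```

Emit:
{"name": "apply_moves", "arguments": {
  "targets": [
    [[0,0,0],[0,0,0]],
    [[0,0,0],[0,0,0]],
    [[0,0,0],[0,0,0]],
    [[0,0,0],[0,0,0]]
  ]
}}

```text
time_s: 6.7
tool_pos: [0.5316, -0.1985, 0.0705]
tool_rot: [180.0, 0.0, 102.3]
force: [0.5, 0.3, -0.4]
grip_width: 0.0179
```

Emit:
{"name": "apply_moves", "arguments": {
  "targets": [
    [[0,0,4],[0,0,0]],
    [[0,0,15],[0,0,0]],
    [[0,0,35],[0,0,0]],
    [[0,0,60],[0,0,0]],
    [[0,0,85],[0,0,0]],
    [[0,0,100],[0,0,0]],
    [[0,0,100],[0,0,0]],
    [[0,0,100],[0,0,0]]
  ]
}}

```text
time_s: 7.5
tool_pos: [0.5312, -0.1983, 0.1701]
tool_rot: [-180.0, -0.0, 102.3]
force: [-0.3, -0.3, -3.8]
grip_width: 0.0176
```

```bash
python3 - <<'E'
from h import *
o=env.get_obs();print(o['time_s'],o['tool_pos'],o['tool_rot'],o['force'],o['wrist_torque'],o['grip_width'])
s=shoot('scene')
cv2.imwrite('pics/s1.png',cv2.resize(s['image'][130:280,60:330,::-1],None,fx=2.8,fy=2.8,interpolation=cv2.INTER_CUBIC))
# plan
off=np.array([.5316,-.1985])-[.5318,-.1973]; print('grasp offset',off)
for tx in(-86,86):
    d=R.from_euler('z',-7.1,degrees=True).as_matrix()@[tx/1e3,0,0]
    g=np.array([.516,.1845])+d[:2]+(R.from_euler('z',-19.3,degrees=True).as_matrix()[:2,:2]@off)
    print(tx,g,'shift mm',((g-o['tool_pos'][:2])*1e3).round(1))
E
```

```text
7.5 [ 0.5312242  -0.19832257  0.17014471] [-1.79984100e+02 -2.49734506e-02  1.02265420e+02] [-0.27883425 -0.27370862 -3.79174843] [0.00050465 0.05589359 0.01224529] 0.01763153595898585
grasp offset [-0.0002 -0.0012]
-86 [0.43007408 0.19406327] shift mm [-101.2  392.4]
86 [0.60075517 0.17280381] shift mm [ 69.5 371.1]
```

View pics/s1.png

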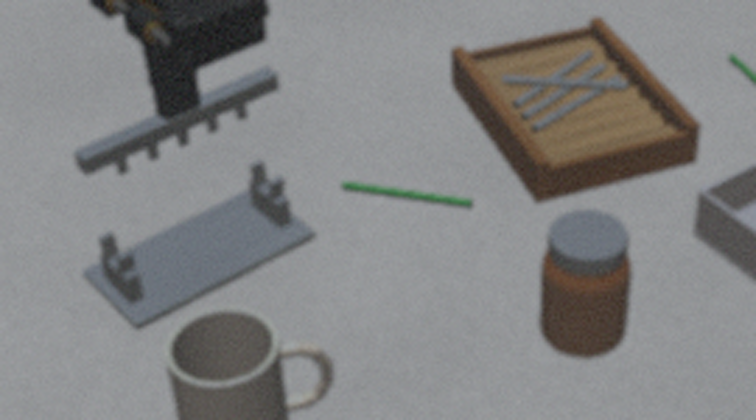

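The scene view shows the rake hanging level in the gripper, clear of the rest. Now carrying it over the near end of the tray.

Emit:
{"name": "apply_moves", "arguments": {
  "targets": [
    [[-7,28,0],[0,0,-0.03]],
    [[-18,68,0],[0,0,-0.07]],
    [[-29,113,0],[0,0,-0.11]],
    [[-40,158,0],[0,0,-0.15]],
    [[-52,203,0],[0,0,-0.19]],
    [[-64,248,0],[0,0,-0.23]],
    [[-75,293,0],[0,0,-0.26]],
    [[-86,336,0],[0,0,-0.3]]
  ]
}}

```text
time_s: 8.35
tool_pos: [0.4438, 0.1391, 0.1692]
tool_rot: [-179.9, 0.1, 85.0]
force: [0.1, 0.5, -2.3]
grip_width: 0.0173
```

Emit:
{"name": "apply_moves", "arguments": {
  "targets": [
    [[-10,37,0],[0,0,-0.02]],
    [[-15,54,-10],[0,0,-0.037]],
    [[-15,56,-30],[0,0,-0.037]],
    [[-15,56,-50],[0,0,-0.037]],
    [[-15,56,-60],[0,0,-0.037]],
    [[-15,56,-60],[0,0,-0.037]],
    [[-15,56,-60],[0,0,-0.037]]
  ]
}}

```text
time_s: 9.05
tool_pos: [0.4306, 0.1932, 0.1105]
tool_rot: [-180.0, 0.0, 82.9]
force: [0.2, -0.2, -2.0]
grip_width: 0.0177
```

```bash
python3 - <<'E'
from h import *
o=env.get_obs();print(o['time_s'],o['tool_pos'],o['tool_rot'],o['force'],o['wrist_torque'])
s=shoot('scene')
cv2.imwrite('pics/s2.png',cv2.resize(s['image'][100:230,190:340,::-1],None,fx=4.5,fy=4.5,interpolation=cv2.INTER_CUBIC))
d=o['tool_pos'][:2]-np.array([.516,.1845]);print('tray xy mm',(R.from_euler('z',7.1,degrees=True).as_matrix()[:2,:2]@d*1e3).round(1))
E
```

```text
9.05 [0.43063288 0.19320316 0.11054885] [-1.79983935e+02  2.45027610e-02  8.29229207e+01] [ 0.23041264 -0.22760785 -2.04286448] [-0.08907155  0.00523967 -0.01396355]
tray xy mm [-85.8  -1.9]
```

View pics/s2.png

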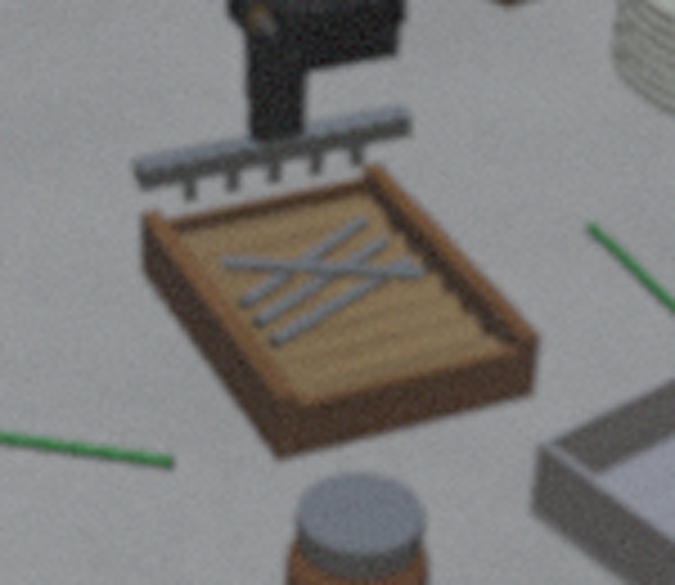

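Emit:
{"name": "apply_moves", "arguments": {
  "targets": [
    [[0,1,-8],[0,0,0]],
    [[0,2,-18],[0,0,0]],
    [[0,2,-24],[0,0,0]],
    [[0,2,-27],[0,0,0]],
    [[0,2,-28],[0,0,0]],
    [[0,2,-28],[0,0,0]]
  ]
}}

```text
time_s: 9.7
tool_pos: [0.4306, 0.1954, 0.0825]
tool_rot: [180.0, 0.0, 83.0]
force: [0.2, 0.6, -3.1]
grip_width: 0.0175
```

Emit:
{"name": "apply_moves", "arguments": {
  "targets": [
    [[0,0,-0.5],[0,0,0]],
    [[0,0,-1],[0,0,0]],
    [[0,0,-1.5],[0,0,0]],
    [[0,0,-1.5],[0,0,0]]
  ]
}}

```text
time_s: 10.1
tool_pos: [0.4306, 0.1955, 0.0811]
tool_rot: [180.0, -0.0, 83.0]
force: [0.4, 0.4, -2.2]
grip_width: 0.0174
```

Emit:
{"name": "apply_moves", "arguments": {
  "targets": [
    [[0,0,-0.4],[0,0,0]],
    [[0,0,-0.8],[0,0,0]],
    [[0,0,-0.8],[0,0,0]]
  ]
}}

```text
time_s: 10.4
tool_pos: [0.4305, 0.1954, 0.0802]
tool_rot: [-180.0, 0.0, 83.0]
force: [0.0, -0.2, -2.3]
grip_width: 0.0179
```

Emit:
{"name": "apply_moves", "arguments": {
  "targets": [
    [[0,0,-0.4],[0,0,0]],
    [[0,0,-0.8],[0,0,0]],
    [[0,0,-0.8],[0,0,0]]
  ]
}}

```text
time_s: 10.7
tool_pos: [0.4306, 0.1955, 0.0795]
tool_rot: [180.0, -0.0, 83.0]
force: [1.0, -0.3, -2.3]
grip_width: 0.0178
```

Emit:
{"name": "apply_moves", "arguments": {
  "targets": [
    [[0,0,-0.3],[0,0,0]],
    [[0,0,-0.6],[0,0,0]],
    [[0,0,-0.6],[0,0,0]]
  ]
}}

```text
time_s: 11.0
tool_pos: [0.4308, 0.1956, 0.0795]
tool_rot: [180.0, -0.0, 82.9]
force: [-1.9, -0.7, 3.4]
grip_width: 0.0178
```

Contact at TCP z 79.5 mm, as expected, pressing at about 6 N. Combing slowly along tray x.

Emit:
{"name": "apply_moves", "arguments": {
  "targets": [
    [[3,-0.4,0],[0,0,0]],
    [[6,-0.7,0],[0,0,0]],
    [[9,-1.1,0],[0,0,0]],
    [[12,-1.5,0],[0,0,0]]
  ]
}}

```text
time_s: 11.4
tool_pos: [0.443, 0.1945, 0.0795]
tool_rot: [180.0, -0.1, 83.0]
force: [-2.6, 0.1, 5.5]
grip_width: 0.0176
```

Emit:
{"name": "apply_moves", "arguments": {
  "targets": [
    [[3,-0.4,0],[0,0,0]],
    [[6,-0.7,0],[0,0,0]],
    [[9,-1.1,0],[0,0,0]],
    [[12,-1.5,0],[0,0,0]],
    [[15,-1.9,0],[0,0,0]],
    [[18,-2.2,0],[0,0,0]]
  ]
}}

```text
time_s: 12.0
tool_pos: [0.461, 0.1923, 0.0795]
tool_rot: [180.0, -0.0, 83.0]
force: [-2.2, 0.6, 6.5]
grip_width: 0.0175
```

Emit:
{"name": "apply_moves", "arguments": {
  "targets": [
    [[3,-0.4,0.1],[0,0,0]],
    [[6,-0.7,0.2],[0,0,0]],
    [[9,-1.1,0.2],[0,0,0]],
    [[12,-1.5,0.2],[0,0,0]],
    [[15,-1.9,0.2],[0,0,0]],
    [[18,-2.2,0.2],[0,0,0]]
  ]
}}

```text
time_s: 12.6
tool_pos: [0.4789, 0.1899, 0.0794]
tool_rot: [180.0, -0.0, 83.0]
force: [-2.5, 1.5, 6.2]
grip_width: 0.0182
```

Emit:
{"name": "apply_moves", "arguments": {
  "targets": [
    [[3,-0.4,0.1],[0,0,0]],
    [[6,-0.7,0.2],[0,0,0]],
    [[9,-1.1,0.2],[0,0,0]],
    [[12,-1.5,0.2],[0,0,0]],
    [[15,-1.9,0.2],[0,0,0]],
    [[18,-2.2,0.2],[0,0,0]],
    [[21,-2.6,0.2],[0,0,0]],
    [[24,-3,0.2],[0,0,0]]
  ]
}}

```text
time_s: 13.4
tool_pos: [0.5028, 0.1867, 0.0795]
tool_rot: [180.0, -0.0, 83.0]
force: [-2.2, 0.7, 5.5]
grip_width: 0.0177
```

```bash
python3 - <<'E'
from h import *
o=env.get_obs();print(o['time_s'],o['tool_pos'],o['force'])
s=shoot('scene')
cv2.imwrite('pics/s3.png',cv2.resize(s['image'][110:220,200:330,::-1],None,fx=5,fy=5,interpolation=cv2.INTER_CUBIC))
E
```

```text
13.4 [0.50277758 0.1867067  0.07946998] [-2.21683127  0.72339579  5.5338192 ]
```

View pics/s3.png

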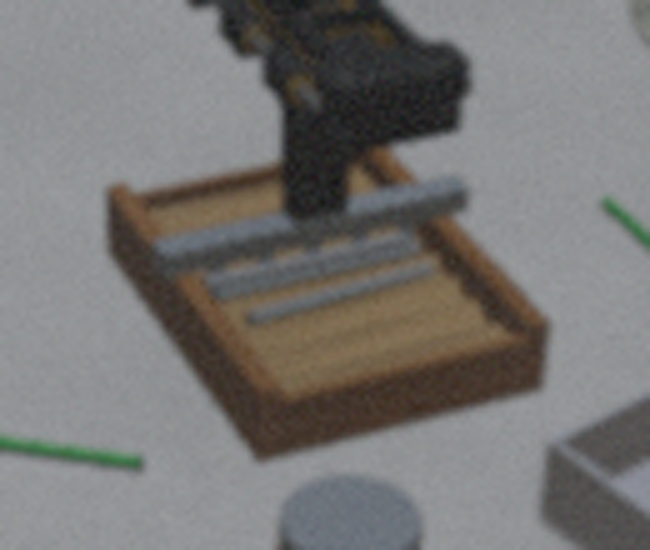

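The picture shows the bar on both rims. The straws ahead are aligned with it, one already separate in a groove further on. Continuing.

Emit:
{"name": "apply_moves", "arguments": {
  "targets": [
    [[3,-0.4,0],[0,0,0]],
    [[6,-0.7,0],[0,0,0]],
    [[9,-1.1,0],[0,0,0]],
    [[12,-1.5,0],[0,0,0]],
    [[15,-1.9,0],[0,0,0]],
    [[18,-2.2,0],[0,0,0]],
    [[21,-2.6,0],[0,0,0]],
    [[24,-3,0],[0,0,0]]
  ]
}}

```text
time_s: 14.25
tool_pos: [0.5266, 0.1838, 0.0795]
tool_rot: [-180.0, -0.0, 83.0]
force: [-2.9, 0.6, 6.2]
grip_width: 0.0178
```

Emit:
{"name": "apply_moves", "arguments": {
  "targets": [
    [[3,-0.4,0.1],[0,0,0]],
    [[6,-0.7,0.1],[0,0,0]],
    [[9,-1.1,0.1],[0,0,0]],
    [[12,-1.5,0.1],[0,0,0]],
    [[15,-1.9,0.1],[0,0,0]],
    [[18,-2.2,0.1],[0,0,0]],
    [[21,-2.6,0.1],[0,0,0]],
    [[24,-3,0.1],[0,0,0]]
  ]
}}

```text
time_s: 15.05
tool_pos: [0.5508, 0.1806, 0.0795]
tool_rot: [180.0, -0.0, 83.0]
force: [-1.6, 0.7, 5.6]
grip_width: 0.0175
```

Emit:
{"name": "apply_moves", "arguments": {
  "targets": [
    [[3,-0.4,0],[0,0,0]],
    [[6,-0.7,0],[0,0,0]],
    [[9,-1.1,0],[0,0,0]],
    [[12,-1.5,0],[0,0,0]],
    [[15,-1.9,0],[0,0,0]],
    [[18,-2.2,0],[0,0,0]]
  ]
}}

```text
time_s: 15.65
tool_pos: [0.5687, 0.1784, 0.0795]
tool_rot: [180.0, -0.0, 83.0]
force: [-2.2, 0.3, 5.8]
grip_width: 0.0177
```

```bash
python3 - <<'E'
from h import *
o=env.get_obs();print(o['time_s'],o['tool_pos'],o['force'])
s=shoot('scene')
cv2.imwrite('pics/s4.png',cv2.resize(s['image'][110:220,200:330,::-1],None,fx=5,fy=5,interpolation=cv2.INTER_CUBIC))
E
```

```text
15.65 [0.56874926 0.17838477 0.07950637] [-2.19678444  0.33542689  5.79463103]
```

View pics/s4.png

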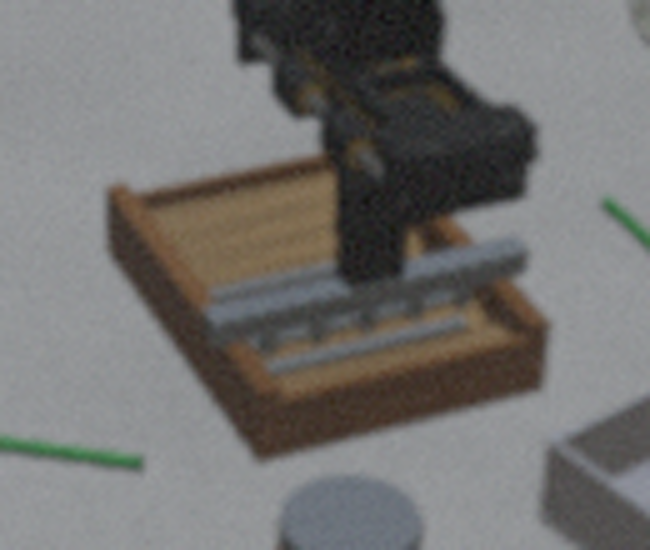

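One straw is still visible ahead of the teeth, near the last groove. Continuing to the far end.

Emit:
{"name": "apply_moves", "arguments": {
  "targets": [
    [[3,-0.4,0],[0,0,0]],
    [[6,-0.7,0],[0,0,0]],
    [[9,-1.1,0],[0,0,0]],
    [[12,-1.5,0],[0,0,0]],
    [[15,-1.9,0],[0,0,0]],
    [[18,-2.2,0],[0,0,0]]
  ]
}}

```text
time_s: 16.3
tool_pos: [0.5866, 0.1762, 0.0795]
tool_rot: [-180.0, 0.0, 83.0]
force: [-2.5, 0.0, 5.5]
grip_width: 0.0174
```

Emit:
{"name": "apply_moves", "arguments": {
  "targets": [
    [[3,-0.4,0],[0,0,0]],
    [[6,-0.7,0],[0,0,0]],
    [[9,-1.1,0],[0,0,0]],
    [[12,-1.5,0],[0,0,0]],
    [[12,-1.5,0],[0,0,0]]
  ]
}}

```text
time_s: 16.8
tool_pos: [0.5992, 0.1746, 0.0795]
tool_rot: [179.9, -0.0, 82.9]
force: [-0.4, 0.2, 3.6]
grip_width: 0.0174
```

```bash
python3 - <<'E'
from h import *
o=env.get_obs();print(o['time_s'],o['tool_pos'],o['force'])
s=shoot('scene');t=shoot('top')
a=cv2.resize(s['image'][110:220,200:330,::-1],None,fx=3,fy=3,interpolation=cv2.INTER_CUBIC)
b=cv2.resize(t['image'][180:300,145:250,::-1],None,fx=3.5,fy=3.5,interpolation=cv2.INTER_CUBIC)
h=max(a.shape[0],b.shape[0]);f=lambda m:np.pad(m,((0,h-m.shape[0]),(0,0),(0,0)))
cv2.imwrite('pics/s5.png',np.hstack([f(a),f(b)]))
E
```

```text
16.8 [0.59918549 0.17463418 0.07951686] [-0.41780327  0.16607924  3.64674314]
```

View pics/s5.png

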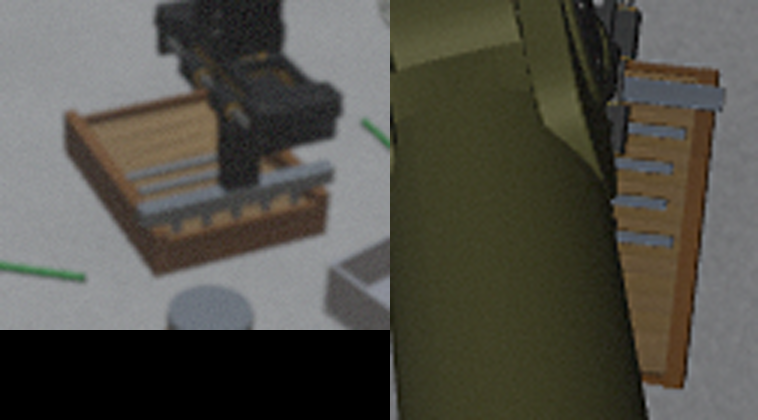

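The top view shows all four straws behind the bar, parallel and one groove pitch apart. Lifting straight up and heading back.

Emit:
{"name": "apply_moves", "arguments": {
  "targets": [
    [[0,0,3],[0,0,0]],
    [[0,0,12],[0,0,0]],
    [[0,0,30],[0,0,0]],
    [[0,0,55],[0,0,0]],
    [[0,0,78],[0,0,0]],
    [[0,0,90],[0,0,0]],
    [[0,0,90],[0,0,0]]
  ]
}}

```text
time_s: 17.6
tool_pos: [0.5996, 0.1748, 0.1712]
tool_rot: [179.8, -0.1, 82.9]
force: [-0.5, 0.1, -2.5]
grip_width: 0.0178
```

```bash
python3 - <<'E'
from h import *
o=env.get_obs();print(o['time_s'],o['tool_pos'],o['tool_rot'],o['force'])
print('shift',((np.array([.5316,-.1985])-o['tool_pos'][:2])*1e3).round(1), 'yaw', 102.3-o['tool_rot'][2])
E
```

```text
17.6 [0.59959094 0.17481652 0.17121572] [ 1.79824361e+02 -8.31454392e-02  8.29486169e+01] [-0.45400614  0.07859948 -2.46362082]
shift [ -68.  -373.3] yaw 19.35138312254024
```

Emit:
{"name": "apply_moves", "arguments": {
  "targets": [
    [[-5,-28,0],[0,0,0.03]],
    [[-12,-68,0],[0,0,0.07]],
    [[-20,-113,0],[0,0,0.11]],
    [[-29,-158,0],[0,0,0.15]],
    [[-37,-203,0],[0,0,0.19]],
    [[-45,-248,0],[0,0,0.23]],
    [[-53,-293,0],[0,0,0.27]],
    [[-61,-335,0],[0,0,0.31]]
  ]
}}

```text
time_s: 18.4
tool_pos: [0.5359, -0.1623, 0.1679]
tool_rot: [-179.9, -0.0, 100.8]
force: [1.7, 0.2, -3.0]
grip_width: 0.0177
```

Emit:
{"name": "apply_moves", "arguments": {
  "targets": [
    [[-5,-28,0],[0,0,0.02]],
    [[-7,-38,0],[0,0,0.028]],
    [[-7,-38,-10],[0,0,0.028]],
    [[-7,-38,-25],[0,0,0.028]],
    [[-7,-38,-35],[0,0,0.028]],
    [[-7,-38,-35],[0,0,0.028]],
    [[-7,-38,-35],[0,0,0.028]]
  ]
}}

```text
time_s: 19.1
tool_pos: [0.5306, -0.1971, 0.1337]
tool_rot: [-179.9, -0.0, 102.4]
force: [0.2, -0.8, -2.9]
grip_width: 0.018
```

```bash
cat > chk.py <<'E'
from h import *
import sys
o=env.get_obs();print(o['time_s'],o['tool_pos'],o['tool_rot'],o['force'])
t=shoot('top')
b=cv2.resize(t['image'][180:300,145:250,::-1],None,fx=3.5,fy=3.5,interpolation=cv2.INTER_CUBIC)
s=shoot('scene');a=cv2.resize(s['image'][150:260,80:190,::-1],None,fx=3.8,fy=3.8,interpolation=cv2.INTER_CUBIC)
cv2.imwrite(sys.argv[1],np.hstack([a[:418],b[:418]]))
for x in env.regions_of(t,'straw1')[:6]:
    y_,x_=np.nonzero(x['region']);pts=np.c_[x_,y_].astype(np.float32)
    bp=cv2.boxPoints(cv2.minAreaRect(pts))
    i=[(bp[0]+bp[1])/2,(bp[2]+bp[3])/2] if np.linalg.norm(bp[0]-bp[1])<np.linalg.norm(bp[1]-bp[2]) else [(bp[1]+bp[2])/2,(bp[3]+bp[0])/2]
    print('straw',round(x['conf'],2),[(R.from_euler('z',7.1,degrees=True).as_matrix()@(cast(t,u,.0215)-[.516,.1845,0])*1e3).round(1)[:2] for u in i])
E
python3 chk.py pics/c1.png
```

```text
19.1 [ 0.53056594 -0.197077    0.13367143] [-1.79938918e+02 -3.15113527e-02  1.02423024e+02] [ 0.22051392 -0.79847512 -2.94640606]
straw 0.73 [array([12.5, 58.6]), array([ 12.3, -53.8])]
straw 0.7 [array([38.4, 40.4]), array([ 34.1, -36.9])]
straw 0.65 [array([  86.5, -138.9]), array([  19.6, -231.2])]
straw 0.58 [array([60.4, 52.9]), array([ 60.3, -60. ])]
straw 0.45 [array([-13.2,  53.1]), array([-11.4, -63.9])]
straw 0.45 [array([105.5,   2.9]), array([-106.5,    0.3])]
```

View pics/c1.png

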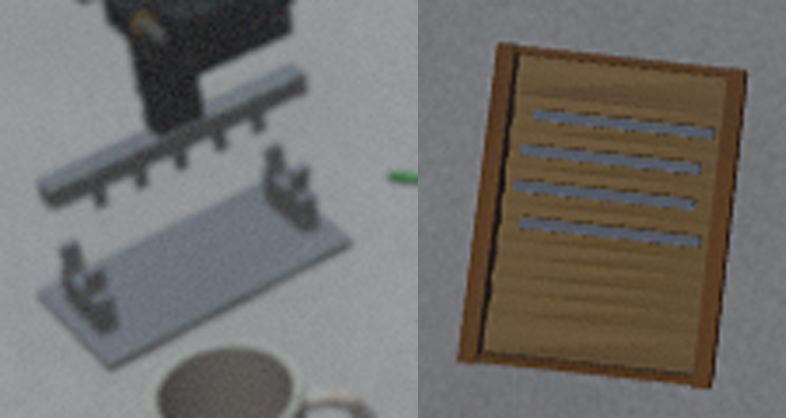

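All four straws lie parallel in the grooves at -12, 12, 36 and 60 mm. Lowering the rake back into its rest.

Emit:
{"name": "apply_moves", "arguments": {
  "targets": [
    [[1,-1.4,-8],[0,0,0]],
    [[1,-1.4,-22],[0,0,0]],
    [[1,-1.4,-36],[0,0,0]],
    [[1,-1.4,-48],[0,0,0]],
    [[1,-1.4,-56],[0,0,0]],
    [[1,-1.4,-60],[0,0,0]],
    [[1,-1.4,-60],[0,0,0]],
    [[1,-1.4,-60],[0,0,0]]
  ]
}}

```text
time_s: 20.05
tool_pos: [0.5318, -0.2, 0.0747]
tool_rot: [180.0, 0.0, 102.3]
force: [0.9, -0.5, -2.9]
grip_width: 0.0178
```

Emit:
{"name": "apply_moves", "arguments": {
  "targets": [
    [[0,0,-0.8],[0,0,0]],
    [[0,0,-1.6],[0,0,0]],
    [[0,0,-2.2],[0,0,0]],
    [[0,0,-2.6],[0,0,0]],
    [[0,0,-2.6],[0,0,0]]
  ]
}}

```text
time_s: 20.55
tool_pos: [0.5315, -0.1997, 0.0718]
tool_rot: [180.0, 0.0, 102.3]
force: [0.4, 0.2, -3.1]
grip_width: 0.0179
```

Emit:
{"name": "apply_moves", "arguments": {
  "targets": [
    [[0,1,-0.6],[0,0,0]],
    [[0,1,-1.2],[0,0,0]],
    [[0,1,-1.5],[0,0,0]],
    [[0,1,-1.5],[0,0,0]]
  ]
}}

```text
time_s: 20.95
tool_pos: [0.5317, -0.1987, 0.0705]
tool_rot: [180.0, 0.0, 102.3]
force: [-0.8, 1.9, -1.4]
grip_width: 0.0179
```

Emit:
{"name": "apply_moves", "arguments": {
  "targets": [
    [[0,0,-0.2],[0,0,0]],
    [[0,0,-0.2],[0,0,0]]
  ]
}}

```text
time_s: 21.15
tool_pos: [0.5318, -0.1987, 0.0705]
tool_rot: [180.0, 0.0, 102.3]
force: [-1.4, 1.9, 2.4]
grip_width: 0.0175
```

Emit:
{"name": "apply_moves", "arguments": {
  "targets": [
    [[0,0,0],[0,0,0]],
    [[0,0,0],[0,0,0]],
    [[0,0,0],[0,0,0]],
    [[0,0,0],[0,0,0]],
    [[0,0,0],[0,0,0]],
    [[0,0,0],[0,0,0]],
    [[0,0,0],[0,0,0]],
    [[0,0,0],[0,0,0]]
  ],
  "hand": 80
}}

```text
time_s: 21.95
tool_pos: [0.5315, -0.1987, 0.0701]
tool_rot: [180.0, 0.0, 102.3]
force: [1.2, -0.2, 0.8]
grip_width: 0.0735
```

Emit:
{"name": "apply_moves", "arguments": {
  "targets": [
    [[0,0,10],[0,0,0]],
    [[0,0,30],[0,0,0]],
    [[0,0,60],[0,0,0]],
    [[0,0,95],[0,0,0]],
    [[0,0,125],[0,0,0]],
    [[0,0,140],[0,0,0]],
    [[0,0,140],[0,0,0]]
  ]
}}

```text
time_s: 22.65
tool_pos: [0.5329, -0.1993, 0.2126]
tool_rot: [179.7, 0.1, 102.3]
force: [0.6, 0.1, -0.2]
grip_width: 0.0801
```

```bash
python3 chk.py pics/c2.png
```

```text
22.65 [ 0.53288176 -0.19928856  0.21263373] [1.79741349e+02 1.00413748e-01 1.02316052e+02] [ 0.63810288  0.13233171 -0.15475989]
straw 0.66 [array([  86.9, -137.2]), array([  22. , -228.9])]
straw 0.57 [array([58.8, 52.9]), array([ 61.3, -62.3])]
straw 0.55 [array([ 77.6, 199.9]), array([-27.3, 198.5])]
straw 0.53 [array([36.8, 61.6]), array([ 37.9, -58. ])]
straw 0.45 [array([-11.2,  50.9]), array([-11.4, -61.4])]
straw 0.45 [array([12.5, 63.3]), array([ 12.3, -56.1])]
```

View pics/c2.png

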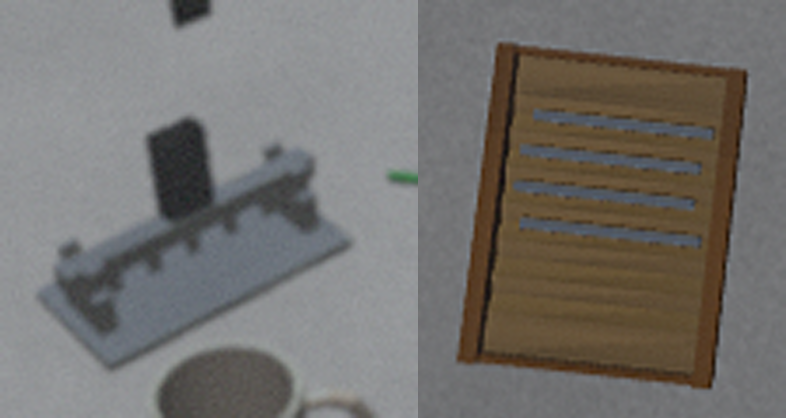

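The rake stands upright in its rest, released, and the straws are in their grooves. Handing in.

```bash
python3 -c "
from cell import env
print(env.sign_off())"
```

```text
the job is handed in; nothing more can be done
None
```

I combed the tray once from the robot's end to the far end, put the rake back in its rest, and handed the job in at about 23 s.

- **Straws:** The last top view shows all four parallel, one each in the grooves at about x = -12, 12, 36 and 60 mm. No second pass was needed.
- **Pressure:** The bar bore on the rims at about 6 to 9 N in every reading during the stroke. I only read the force every half second or so, not continuously.
- **Rake:** It stands upright on both seats, released, with the gripper clear above it. It gave only about 5 N of contact when I set it down.
- **Mug, jar and pan:** No move went near them, but I took no separate final check of their positions. The green look-alikes were also left alone.
- **Disagreement:** The wrist camera's outline fits came out 4 to 8 mm low in height for the tray and rake. I used the given heights, and contact on the rims and on the rest then agreed with them to within about 1 mm.

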